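# Hold a sprung warmer hood just below its balance point

### The job

The vials in the warmer are to be looked at under its half-open spring-assisted blue hood. Take the hood by its yellow bar, raise it past its balance point (red line on the angle scale) until the pointer stands in the blue band without swinging it on to its open stop, then ease it back down until the pointer stands in the green band just below the red line, and finish with the gripper still holding the hood still there by its bar. Never let the hood drop, and leave the beaker, the timer and the small bottle where they are.

Things in the scene. Friction and masses are not known exactly. Their poses are not given: they have to be found in the camera images.
- warmer: white vial warmer, fixed to the bench, 220 mm deep (x), 200 wide (240 over the angle scales), 87 high without its hood; origin at the centre of its underside; x points to its back (away from the robot at yaw 0), y to its left, z up. Four vials stand fixed inside, under the hood.
- hood_hinge (a point): middle of the hood's hinge line, which runs along the warmer's y, 90 mm behind the warmer's centre, 85 mm above the bench; fixed; axes as the warmer's. At opening angle q the bar's centre line lies 0.225 cos(q+0.331) m in front of it and 0.225 sin(q+0.331) m above it.
- hood_scale (a point): point of the red balance line on the left angle scale, 78 mm from the hinge line. Such a scale stands at each side; an orange pointer on the hood runs over it. Sectors going up: white, green (0.66 to 0.82 rad of hood opening), red line (0.85, balance), white, blue (0.93 to 1.15), white.
- hood (a joint): opening of the blue hood, rad: 0 closed (at the start), grows as its front rises and swings back, open stop 1.30. A hinge spring carries part of its 0.75 kg: below the balance point, 0.85, it falls shut if let go; above it swings open by itself. Lifting at the bar takes about 1.7 N when closed, 0 at balance; past it the bar pulls up with up to 1 N. Friction does not hold it.
- hood_bar (a point): middle of the hood's yellow bar handle, on its centre line: 12 mm round, along the warmer's y, 66 mm free between its posts. 65 mm off the sloping clear front panel; closed it is 158 mm above the bench, 213 in front of the hinge, with 70 mm free behind it for a finger from above. The bar can turn between the pads as the hood swings: the tool need not tilt.
- hood_bar_end (a point): left end of the yellow bar handle, on its centre line, 44 mm from its middle. Height of the bar's centre line above the bench: 158 mm closed, 274 at 0.66 rad, 291 at 0.82, 293 at balance (0.85), 300 at 0.93, 309 at 1.15 rad.
- beaker: clear glass beaker, 73 mm across, 94 mm high, loose on the bench; origin at the centre of its underside; bystander, leave alone.
- timer: small white timer, 58 x 58 x 20 mm, loose on the bench; origin at the centre of its underside; bystander, leave alone.
- bottle_small: small white bottle with a green cap, 42 mm across, 78 mm high, loose on the bench; origin at the centre of its underside; bystander, leave alone.

How it is judged:
By the outcome, as a careful person would: the job done as asked, in the order asked, and still so for the second after the job is handed in, while the arm keeps its last pose, push and grip.
It also fails if it takes over 38 s, if anything falls off the work surface, if the arm or the gripper's body presses on something with over 40 N, if the wrist force passes 120 N, or if a joint passes its speed limit or range.

### The arm

A 6-joint arm with a two-finger parallel gripper is mounted at the origin on the work surface; the furniture and walls round the work are solid. World frame = base frame: x ahead of the robot, y to its left, z up, the work surface at z = 0. Lengths are in mm, angles in rad, forces in N, time in s.
With the tool pointing down it reaches from about 350 to 875 mm from the base axis. Payload 4.2 kg.
Tool frame: the origin (TCP) lies on the mounting face of the last link; the fingertips stand 173 mm ahead of it and the grasp point (between the pads) lies 155 mm ahead of it; z points along the fingers, y is the line along which they close (so a half turn about z gives the same grasp; the last joint's range is limited). The gripper opens to 85 mm and grips with 20 to 120 N. Pads are 22 mm wide; open, the fingers measure 114 mm over their backs; the gripper's body (76 mm by 85 mm) begins 54 mm behind the grasp point. The pads swing forward as they close: fully open they stand 13 mm farther back than shut.
Start: joints at [-1.014, 0.385, 0.008, 0, -1.194, -0.259], TCP at [183.402, -597.464, 404.712] pointing down, gripper open.
Joint ranges: [-3.14, 3.14], [-1.21, 2.06], [-1.07, 1.41], [-3.16, 2.05], [-2.99, -0.16], [-3.1, 3.1]. Speed limits (rad/s): [2.79, 2.79, 3.14, 3.14, 3.14, 3.14].

### API

Orientations are given as a unit quaternion [x, y, z, w].
In Python, from bench import arm gives the robot as it stands.
- The arm moves only by the tool carry_out, never from a script. Its argument "rows" is a list of rows, each a list of 7 numbers: the shift along the tool's x, y, z as a fraction of full scale, then the turn, a rotation vector about the tool's x, y, z as a fraction of full scale, then the opening, from -1 (shut) to 1 (fully open). A call has 1 to 12 rows; each row is the pose to reach, as a shift and turn from the pose commanded when the call began, along the tool's axes at that moment, turning the shorter way round; what a row does not reach only later rows make up. Full scale, the value 1, is 20 cm for a shift and pi rad for a turn. A row lasts 1/8 s, in which the tool goes at most 62.5 mm and 10.7 degrees, less where a joint would pass 70% of its speed; a pose out of reach is approached as far as the arm can. A call with a number of a shift or a turn outside -1 to 1 is refused whole. A call with a gripper value outside its range is refused whole. The fingers move at their own pace and stop on an object; the grip force is fixed at half the most. Time passes only in rows, so rows that repeat a pose let the fingers close. It gives the time, the measured TCP pose, the force, the opening and the grip force at its end, in the units of the state.
- arm.read_state(): the state, without advancing time (a new reading comes with each control period).
- arm.get_image(name): name is "scene" or "side" or "wrist"; returns (picture, depth): 420x560x3 uint8, red, green, blue; 420x560 float32, mm along the optical axis (not along the pixel's ray), 0 where there is no reading.
- arm.calibration(name): a dict with "mtx" (3x3 intrinsics, pixels), "cam_to_world" (4x4, takes a point from camera to world coordinates). Camera axes: x right, y up, looking along -z (the intrinsics and any distortion apply to the point x, -y, -z); pixel columns grow to the right and rows downward; lengths in mm; the calibration is good to about 2 mm. A picture is of the moment at which its call begins: read the wrist's pose just before it. calibration takes no time and is no camera call; for the wrist camera it gives the pose at the moment of the call.
- arm.job_done(): hands the job in; it is judged then, once.
The state is a dict: "clock": time; "joints": joint angles; "joint_vel": joint speeds; "joint_efforts": joint torques, N m; "position": TCP position; "ee_rot": TCP orientation; "contact_force": force on the tool from outside, world axes, zero at the start; "wrist_torque": the same for the moment, N m; "gripper_width": finger opening in mm; "grasp_force": force on a finger pad.
Only numpy, scipy, OpenCV 4.12 (cv2) and the standard library are available. Lean on these libraries where they do the work, as an engineer would, in place of code of your own. Each camera call takes 0.05 s, during which the arm holds its last target. There are 200 camera calls.

## Working session

There is one attempt and no reset: what is moved stays moved. The work goes in short steps, Python scripts to look and compute and a tool call to move; the robot and the scene stay as the last step left them, time stands still between calls to the robot, and variables do not carry over. Pictures are saved under pics/ and viewed, at most 10 in all, crops included, and the job is handed in when it is done.

Besides the shell and the picture viewer there is one more tool, called after "Request:" as a command line: name --pt "numbers of a row" for each row, then --argument value for the rest. carry_out: Moves the arm, as the interface text tells. Its arguments: {"type":"object","properties":{"rows":{"type":"array"}},"required":["rows"]}

```bash
mkdir -p pics
cat > h.py <<'E'
import numpy as np,cv2
from bench import arm
def pts(name):
    c=arm.calibration(name);im,d=arm.get_image(name)
    K=np.array(c["mtx"]);T=np.array(c["cam_to_world"])
    v,u=np.mgrid[0:420,0:560]
    x=(u-K[0,2])/K[0,0]*d;y=(v-K[1,2])/K[1,1]*d
    P=np.stack([x,-y,-d,np.ones_like(d)],-1)@T.T
    return im,d,P[...,:3]
def save(im,n): cv2.imwrite("pics/"+n,cv2.cvtColor(im,cv2.COLOR_RGB2BGR))
def mask(im,lo,hi): return cv2.inRange(cv2.cvtColor(im,cv2.COLOR_RGB2HSV),lo,hi)>0
E
python3 - <<'E'
from h import *
s=arm.read_state();print(s)
ims=[]
for n in("scene","side"):
    im,d,P=pts(n);ims.append(im)
    m=mask(im,(22,120,100),(34,255,255))&(d>0)
    q=P[m];v,u=np.nonzero(m);print(n,m.sum(),u.mean() if len(u) else 0,v.mean() if len(u) else 0)
    print(np.percentile(q,[0,5,50,95,100],axis=0).round(1) if len(q) else 0)
save(ims[0],"a.png");save(ims[1],"b.png")
E
```

```text
{'clock': 0.0, 'joints': array([-1.01436378e+00,  3.85558969e-01,  6.63684546e-03, -5.05273795e-04,
       -1.19400585e+00, -2.58620918e-01]), 'joint_vel': array([ 0.0003344 ,  0.0009574 ,  0.00176164, -0.00037701,  0.00132174,
        0.00037843]), 'joint_efforts': array([ 1.76666877e-04, -3.92288697e+01,  1.88401330e+01,  4.18610036e+00,
       -4.52860739e-03,  2.37056344e-05]), 'position': array([ 183.38109534, -597.27828361,  403.62309931]), 'ee_rot': array([-1.48263880e-01,  9.88947234e-01,  1.07160086e-03, -2.06842391e-04]), 'contact_force': array([ 0.07773559, -0.03736551, -0.27070533]), 'wrist_torque': array([ 0.03616871, -0.01131567,  0.03640895]), 'grasp_force': 0.0, 'gripper_width': 86.1243530349008}
scene 134 297.8731343283582 141.1865671641791
[[ 425.2 -224.5  103.8]
 [ 427.3 -187.1  155.8]
 [ 442.8 -132.3  163.5]
 [ 823.6  -71.6  517.5]
 [ 825.8  -68.6  520.1]]
side 84 309.51190476190476 151.61904761904762
[[ 425.8 -197.4  140.6]
 [ 428.2 -187.5  157.2]
 [ 441.7 -142.6  161.9]
 [ 823.1  -78.9  505.9]
 [ 825.7  -70.8  506.8]]
```

View pics/a.png

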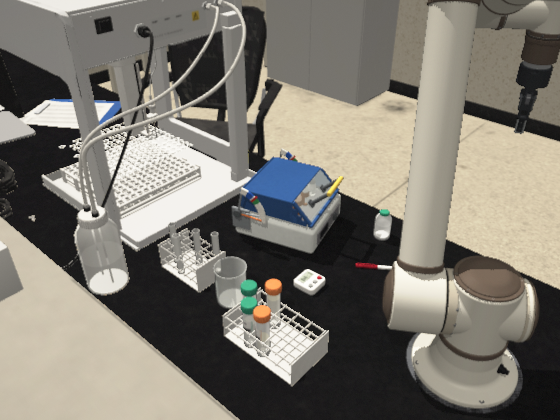

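View pics/b.png

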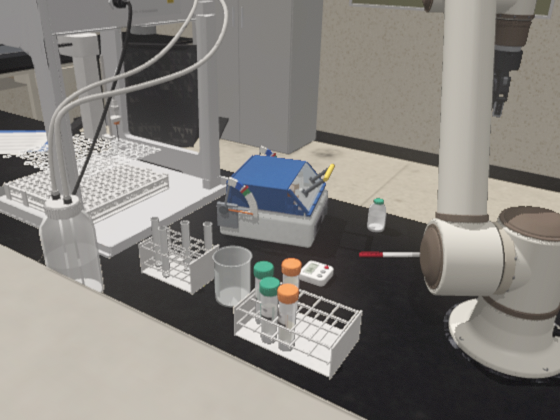

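The warmer stands at about (290,200) in the scene view. Its yellow bar is at about (333,187), on the hood's front, facing the robot. The timer is at (310,281), the beaker at (231,282) and the bottle at (383,225).

Run:
```python
from h import *
for n in("scene","side"):
    im,d,P=pts(n)
    m=mask(im,(22,120,100),(34,255,255))&(d>0)&(P[...,0]<500)&(P[...,2]>140)&(P[...,2]<185)
    q=P[m];c=np.median(q,0);w=np.linalg.svd(q-c)[2][0]
    t=(q-c)@w
    print(n,m.sum(),c.round(1),w.round(3),np.percentile(t,[1,99]).round(1),q.min(0).round(),q.max(0).round())
    b=mask(im,(100,120,50),(120,255,255))&(d>0)&(P[...,0]<800)&(P[...,0]>380)&(abs(P[...,1]+130)<200)&(P[...,2]>80)
    r=cv2.minAreaRect(P[b][:,:2].astype(np.float32));print(b.sum(),r,P[b].min(0).round(),P[b].max(0).round())
    # white box top rim / body on plane: pixels z 60..87
    for nm,lo,hi in(("red",(0,150,100),(6,255,255)),("orange",(8,150,120),(20,255,255))):
        k=mask(im,lo,hi)&(d>0)&(P[...,2]>85)&(P[...,2]<200)&(P[...,0]>400)&(P[...,0]<800)
        print(nm,k.sum(),np.median(P[k],0).round(1) if k.any() else 0)
```

```text
scene 101 [ 438.6 -148.7  162. ] [-0.299  0.954  0.007] [-44.1  36.2] [ 425. -194.  143.] [ 467. -113.  167.]
3113 ((554.148193359375, -123.31419372558594), (198.11941528320312, 233.90267944335938), 17.482059478759766) [ 435. -233.   86.] [672.   7. 157.]
red 12 [572.   -2.2 139.6]
orange 13 [579.3   6.4  86.3]
side 74 [ 439.7 -147.2  161.8] [-0.3    0.954 -0.   ] [-49.1  37.5] [ 427. -197.  141.] [ 466. -110.  164.]
1835 ((554.8383178710938, -121.57450866699219), (195.09886169433594, 235.457275390625), 15.887641906738281) [ 437. -231.   90.] [663.   7. 155.]
red 1 [562.7   1.3 147.1]
orange 0 0
```

Request:
carry_out --pt "-0.47 0.44 0 0 0 -0.25 0.3" --pt "-0.94 0.88 0 0 0 -0.5 0.3" --pt "-0.94 0.88 0 0 0 -0.5 0.3" --pt "-0.94 0.88 0 0 0 -0.5 0.3" --pt "-0.94 0.88 0 0 0 -0.5 0.3" --pt "-0.94 0.88 0 0 0 -0.5 0.3" --pt "-0.94 0.88 0 0 0 -0.5 0.3" --pt "-0.94 0.88 0 0 0 -0.5 0.3" --pt "-0.94 0.88 0 0 0 -0.5 0.3" --pt "-0.94 0.88 0 0 0 -0.5 0.3"

```text
clock: 1.45
position: [311.4, -374.0, 404.6]
ee_rot: [0.804, -0.595, -0.0, -0.0]
contact_force: [-0.5, 0.1, -0.3]
gripper_width: 55.4
grasp_force: 0.0
```

```bash
cat >> h.py <<'E'
from scipy.spatial.transform import Rotation as R
def togo(p,z=None):
    s=arm.read_state();M=R.from_quat(s["ee_rot"]).as_matrix()
    print("t",round(s["clock"],2),"pos",s["position"].round(1),"ydir deg",np.degrees(np.arctan2(M[1,1],M[0,1])).round(1),"z",M[:,2].round(3),"F",s["contact_force"].round(1),"w",round(s["gripper_width"],1),round(s["grasp_force"],1),"j",s["joints"].round(2))
    print("frac",(M.T@(np.array(p)-s["position"])/200).round(3))
E
python3 -c "
from h import *
togo([440,-151,400])"
```

```text
t 1.45 pos [ 311.4 -374.   404.6] ydir deg -163.0 z [-0.  0. -1.] F [-0.5  0.1 -0.3] w 55.4 0.0 j [-0.54  0.15 -0.32 -0.   -1.1   0.84]
frac [-0.878 -0.941  0.023]
```

Request:
carry_out --pt "-0.3 -0.32 0 0 0 0 0.3" --pt "-0.6 -0.64 0 0 0 0 0.3" --pt "-0.88 -0.94 0 0 0 0 0.3" --pt "-0.88 -0.94 0 0 0 0 0.3" --pt "-0.88 -0.94 0 0 0 0 0.3" --pt "-0.88 -0.94 0 0 0 0 0.3"

```text
clock: 2.2
position: [439.7, -150.2, 404.6]
ee_rot: [0.804, -0.594, -0.0, 0.0]
contact_force: [0.1, 0.4, -0.3]
gripper_width: 55.6
grasp_force: 0.0
```

Run:
```python
from h import *
togo([440,-151,313])
im,d,P=pts("wrist");save(im,"c.png")
m=mask(im,(22,120,100),(34,255,255))&(d>0)&(P[...,2]>130)&(P[...,2]<190)
q=P[m];c=np.median(q,0);w=np.linalg.svd(q-c,full_matrices=False)[2][0];t=(q-c)@w
print(m.sum(),c.round(1),w.round(3),np.percentile(t,[1,99]).round(1),(c+w*np.mean(np.percentile(t,[1,99]))).round(1))
print(arm.calibration("wrist")["cam_to_world"])
```

```text
t 2.2 pos [ 439.7 -150.2  404.6] ydir deg -162.9 z [-0.001  0.    -1.   ] F [ 0.1  0.4 -0.3] w 55.6 0.0 j [ 0.02  0.11 -0.37 -0.   -1.1   0.28]
frac [ 0.004 -0.001  0.458]
1010 [ 441.5 -166.7  161. ] [-0.296  0.955 -0.002] [-33.1  53.9] [ 438.5 -156.8  161. ]
[[-9.56315545e-01  2.82159643e-01  7.64625056e-02  4.56822650e+02]
 [-2.92335915e-01 -9.23506243e-01 -2.48346395e-01 -2.13807495e+02]
 [ 5.40271090e-04 -2.59850255e-01  9.65648773e-01  3.73535502e+02]
 [ 0.00000000e+00  0.00000000e+00  0.00000000e+00  1.00000000e+00]]
```

View pics/c.png

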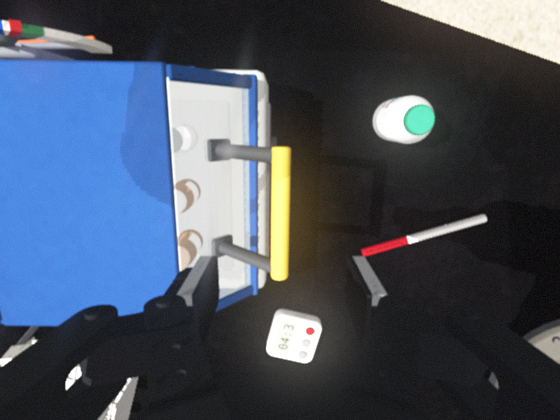

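The bar runs from (281,148) to (281,278), between the open fingers and clear of the timer at (294,335) and the bottle at (405,120). I'll go down and close on it.

Request:
carry_out --pt "0.02 0.01 0.15 0 0 0 0.3" --pt "0.02 0.01 0.3 0 0 0 0.3" --pt "0.02 0.01 0.4 0 0 0 0.3" --pt "0.02 0.01 0.46 0 0 0 0.3" --pt "0.02 0.01 0.46 0 0 0 0.3" --pt "0.02 0.01 0.46 0 0 0 0.3" --pt "0.02 0.01 0.46 0 0 0 0.3"

```text
clock: 3.12
position: [439.0, -155.1, 313.6]
ee_rot: [0.804, -0.594, 0.001, -0.001]
contact_force: [1.2, 0.2, -0.0]
gripper_width: 55.6
grasp_force: 0.0
```

Run:
```python
from h import *
togo([439,-155,313])
im,d,P=pts("wrist");save(im,"d.png")
```

```text
t 3.12 pos [ 439.  -155.1  313.6] ydir deg -162.9 z [ 0.002 -0.    -1.   ] F [ 1.2  0.2 -0. ] w 55.6 0.0 j [ 0.01  0.21 -0.5   0.   -0.86  0.29]
frac [-0.001 -0.     0.003]
```

View pics/d.png

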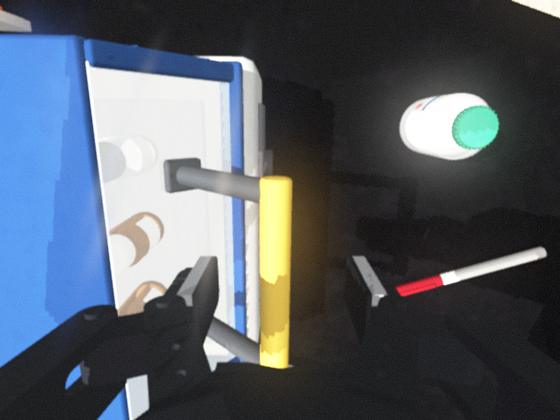

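The bar (column 276, rows 178–368) lies between the fingers (columns 213 and 355, row about 280) and near the middle of its length. Now I close.

Request:
carry_out --pt "0 0 0 0 0 0 -1" --pt "0 0 0 0 0 0 -1" --pt "0 0 0 0 0 0 -1" --pt "0 0 0 0 0 0 -1" --pt "0 0 0 0 0 0 -1" --pt "0 0 0 0 0 0 -1"

```text
clock: 3.92
position: [440.8, -154.3, 313.3]
ee_rot: [0.804, -0.594, 0.003, -0.003]
contact_force: [4.7, 3.7, -2.3]
gripper_width: 10.0
grasp_force: 58.3
```

```bash
cat >> h.py <<'E'
def way(q0,q1,n):
    a=.331;s=arm.read_state();M=R.from_quat(s["ee_rot"]).as_matrix()
    for q in np.linspace(q0,q1,n+1)[1:]:
        f=225*(np.cos(q0+a)-np.cos(q+a));u=225*(np.sin(q+a)-np.sin(q0+a))
        v=np.array([f*.955,f*.297,u]);print(round(q,3),(M.T@v/200).round(3))
E
python3 - <<'E'
from h import *
togo([439,-155,313])
way(0,.5,12)
E
```

```text
t 3.92 pos [ 440.8 -154.3  313.3] ydir deg -162.9 z [ 0.007  0.001 -1.   ] F [ 4.7  3.7 -2.3] w 10.0 58.3 j [ 0.01  0.21 -0.5  -0.   -0.85  0.29]
frac [0.001 0.01  0.001]
0.042 [-0.    -0.016 -0.044]
0.083 [-0.    -0.035 -0.087]
0.125 [-0.    -0.055 -0.129]
0.167 [-0.    -0.077 -0.171]
0.208 [-0.    -0.1   -0.211]
0.25 [-0.    -0.125 -0.251]
0.292 [-0.    -0.152 -0.289]
0.333 [-0.    -0.181 -0.327]
0.375 [-0.    -0.211 -0.363]
0.417 [-0.    -0.242 -0.398]
0.458 [-0.    -0.275 -0.431]
0.5 [-0.    -0.309 -0.463]
```

Request:
carry_out --pt "0 -0.026 -0.044 0 0 0 -1" --pt "0 -0.045 -0.087 0 0 0 -1" --pt "0 -0.065 -0.129 0 0 0 -1" --pt "0 -0.087 -0.171 0 0 0 -1" --pt "0 -0.11 -0.211 0 0 0 -1" --pt "0 -0.135 -0.251 0 0 0 -1" --pt "0 -0.162 -0.289 0 0 0 -1" --pt "0 -0.191 -0.327 0 0 0 -1" --pt "0 -0.221 -0.363 0 0 0 -1" --pt "0 -0.252 -0.398 0 0 0 -1" --pt "0 -0.285 -0.431 0 0 0 -1" --pt "0 -0.319 -0.463 0 0 0 -1"

```text
clock: 5.42
position: [498.3, -137.4, 406.0]
ee_rot: [0.804, -0.595, -0.002, 0.003]
contact_force: [-3.0, -6.8, 2.5]
gripper_width: 10.1
grasp_force: 58.4
```

Run:
```python
from h import *
togo([439,-155,313])
way(.5,1.04,12)
a,_=arm.get_image("scene");w,_=arm.get_image("wrist")
save(np.hstack([cv2.resize(a[120:260,200:370],(400,330)),cv2.resize(w,(400,330))]),"e.png")
```

```text
t 5.42 pos [ 498.3 -137.4  406. ] ydir deg -163.0 z [-0.007 -0.003 -1.   ] F [-3.  -6.8  2.5] w 10.1 58.4 j [ 0.05  0.2  -0.25  0.   -1.13  0.25]
frac [-0.003  0.306  0.467]
0.545 [-0.    -0.038 -0.034]
0.59 [-0.    -0.077 -0.065]
0.635 [-0.    -0.118 -0.095]
0.68 [-0.001 -0.16  -0.124]
0.725 [-0.001 -0.203 -0.15 ]
0.77 [-0.001 -0.248 -0.174]
0.815 [-0.001 -0.293 -0.196]
0.86 [-0.001 -0.34  -0.217]
0.905 [-0.001 -0.387 -0.235]
0.95 [-0.002 -0.435 -0.251]
0.995 [-0.002 -0.484 -0.264]
1.04 [-0.002 -0.533 -0.276]
```

View pics/e.png

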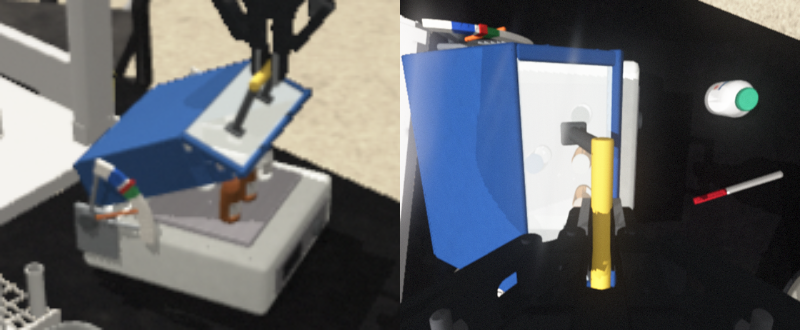

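The hood follows the gripper (about 0.5 rad) and the bar is held between the pads. I continue into the blue band.

Request:
carry_out --pt "0 -0.038 -0.034 0 0 0 -1" --pt "0 -0.077 -0.065 0 0 0 -1" --pt "0 -0.118 -0.095 0 0 0 -1" --pt "0 -0.16 -0.124 0 0 0 -1" --pt "0 -0.203 -0.15 0 0 0 -1" --pt "0 -0.248 -0.174 0 0 0 -1" --pt "0 -0.293 -0.196 0 0 0 -1" --pt "0 -0.34 -0.217 0 0 0 -1" --pt "0 -0.387 -0.235 0 0 0 -1" --pt "0 -0.435 -0.251 0 0 0 -1" --pt "0 -0.475 -0.262 0 0 0 -1" --pt "0 -0.505 -0.27 0 0 0 -1"

```text
clock: 7.02
position: [595.9, -108.3, 463.1]
ee_rot: [0.804, -0.595, 0.002, 0.001]
contact_force: [-0.4, -6.5, 6.4]
gripper_width: 9.8
grasp_force: 62.3
```

Request:
carry_out --pt "0 -0.02 -0.005 0 0 0 -1" --pt "0 -0.028 -0.006 0 0 0 -1" --pt "0 -0.028 -0.006 0 0 0 -1" --pt "0 -0.028 -0.006 0 0 0 -1" --pt "0 -0.028 -0.006 0 0 0 -1" --pt "0 -0.028 -0.006 0 0 0 -1"

```text
clock: 7.78
position: [600.9, -106.7, 464.3]
ee_rot: [0.804, -0.595, 0.002, 0.001]
contact_force: [-0.6, -6.0, 7.0]
gripper_width: 9.6
grasp_force: 62.4
```

Run:
```python
from h import *
togo([440.8,-154.3,313])
way(1.04,.74,10)
a,_=arm.get_image("scene");w,_=arm.get_image("wrist")
save(np.hstack([cv2.resize(a[120:260,200:370],(400,330)),cv2.resize(w,(400,330))]),"f.png")
```

```text
t 7.78 pos [ 600.9 -106.7  464.3] ydir deg -163.0 z [ 0.001 -0.005 -1.   ] F [-0.6 -6.   7. ] w 9.6 62.4 j [ 0.09  0.33  0.07  0.   -1.31  0.21]
frac [-0.011  0.835  0.756]
1.01 [0.    0.033 0.007]
0.98 [0.    0.066 0.015]
0.95 [0.    0.098 0.025]
0.92 [0.    0.13  0.035]
0.89 [0.    0.162 0.046]
0.86 [0.001 0.194 0.058]
0.83 [0.001 0.225 0.071]
0.8 [0.001 0.256 0.085]
0.77 [0.001 0.286 0.099]
0.74 [0.001 0.316 0.115]
```

View pics/f.png

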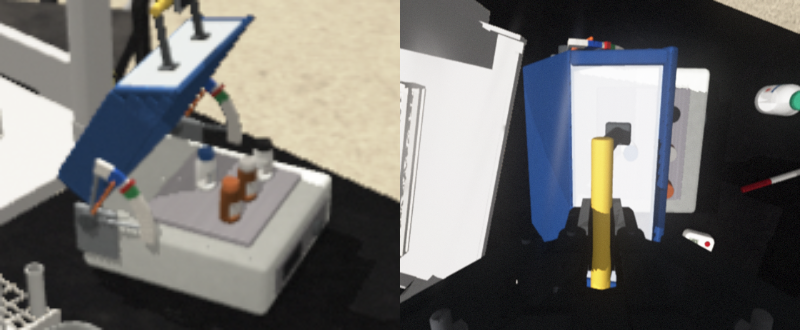

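The vials are uncovered and the hood stands past the red line. The motion gives about 1.04 rad. I'll check the pointer close up.

Run:
```python
from h import *
a,_=arm.get_image("scene");b,_=arm.get_image("side")
z=lambda i:cv2.resize(i,(400,400),interpolation=cv2.INTER_CUBIC)
save(np.hstack([z(a[180:230,225:275]),z(b[175:225,215:265])]),"g.png")
```

```text
(no output)
```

View pics/g.png

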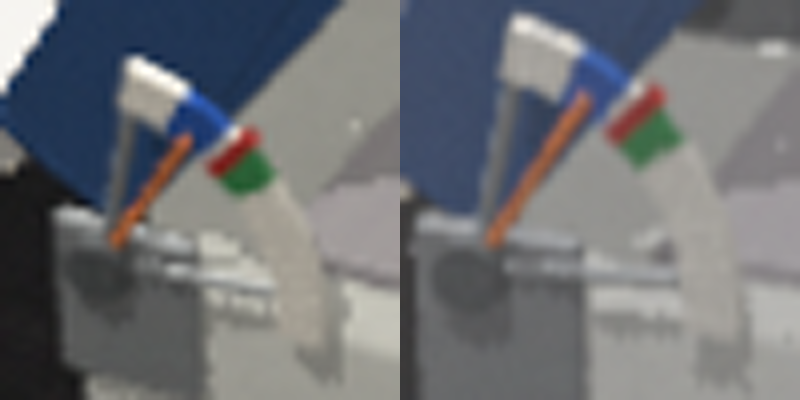

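The pointer tip lies inside the blue band in both views. Now I ease it down to about 0.74.

Request:
carry_out --pt "0 0.017 0.003 0 0 0 -1" --pt "0 0.045 0.01 0 0 0 -1" --pt "0 0.075 0.018 0 0 0 -1" --pt "0 0.105 0.027 0 0 0 -1" --pt "0 0.135 0.036 0 0 0 -1" --pt "0 0.165 0.047 0 0 0 -1" --pt "0 0.194 0.058 0 0 0 -1" --pt "0 0.225 0.071 0 0 0 -1" --pt "0 0.256 0.085 0 0 0 -1" --pt "0 0.286 0.099 0 0 0 -1" --pt "0 0.305 0.109 0 0 0 -1" --pt "0 0.316 0.115 0 0 0 -1"

```text
clock: 9.48
position: [541.3, -124.4, 440.0]
ee_rot: [0.804, -0.594, 0.002, -0.001]
contact_force: [-0.3, -5.8, 2.3]
gripper_width: 9.7
grasp_force: 63.7
```

Request:
carry_out --pt "0 0 0 0 0 0 -1" --pt "0 0 0 0 0 0 -1" --pt "0 0 0 0 0 0 -1" --pt "0 0 0 0 0 0 -1" --pt "0 0 0 0 0 0 -1" --pt "0 0 0 0 0 0 -1"

```text
clock: 10.22
position: [541.0, -124.6, 439.5]
ee_rot: [0.804, -0.595, 0.001, 0.001]
contact_force: [-0.7, -6.3, 3.8]
gripper_width: 9.7
grasp_force: 63.8
```

Run:
```python
from h import *
togo([440.8,-154.3,313.3])
a,_=arm.get_image("scene");b,_=arm.get_image("side");w,_=arm.get_image("wrist")
z=lambda i:cv2.resize(i,(400,400),interpolation=cv2.INTER_CUBIC)
t=np.hstack([z(a[180:230,225:275]),z(b[175:225,215:265])])
c=np.hstack([cv2.resize(w,(266,200)),cv2.resize(a[100:300,180:446],(266,200)),cv2.resize(b[100:300,180:446],(268,200))])
save(np.vstack([t,c]),"i.png")
```

```text
t 10.22 pos [ 541.  -124.6  439.5] ydir deg -163.0 z [ 0.001 -0.003 -1.   ] F [-0.7 -6.3  3.8] w 9.7 63.8 j [ 0.07  0.24 -0.11  0.   -1.22  0.23]
frac [-0.007  0.523  0.631]
```

View pics/i.png

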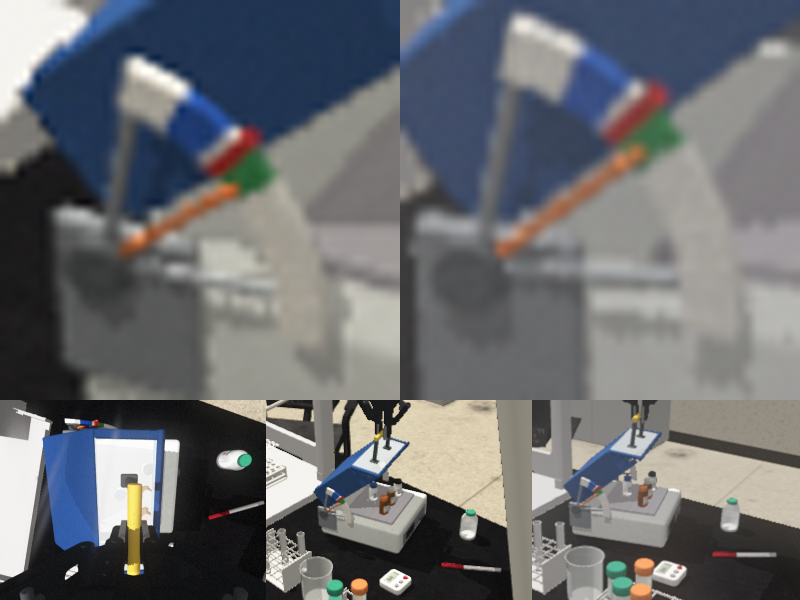

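In both views the pointer tip lies in the green band just below the red line. Arm kinematics give about 0.74 rad, the grip is 64 N, and the beaker, timer and bottle haven't moved. I'm handing in.

```bash
python3 -c "
from bench import arm
print(arm.job_done())"
```

```text
the job is handed in; nothing more can be done
None
```

I raised the hood past its balance point into the blue band (about 1.04 rad), eased it back to the green band (about 0.74 rad), and handed the job in at about 10 s with the gripper still holding it still by its bar; the beaker, timer and bottle were not touched.

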